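Gauge a blind bore and mark the reading

ROBOT

A 7-joint arm with a two-finger parallel gripper is mounted at the origin on the work surface. World frame = base frame: x ahead of the robot, y to its left, z up, the work surface at z = 0. Lengths are in m, angles in rad, forces in N, time in s.
With the tool pointing down it reaches from about 0.4 to 0.875 m from the base axis. Payload 19.3 kg.
Tool frame: the origin (TCP) lies midway between the tips of the shut fingers; the grasp point (between the pads) lies 19 mm behind it; z points along the fingers, y is the line along which they close (so a half turn about z gives the same grasp; the last joint's range is limited). The gripper opens to 85 mm and grips with 20 to 120 N. Pads are 22 mm wide; open, the fingers measure 114 mm over their backs; the gripper's body (76 mm by 85 mm) begins 54 mm behind the grasp point. The pads swing forward as they close: fully open they stand 13 mm farther back than shut.
Start: joints at [-1.321, 0.521, -0.036, 1.599, 0.021, 1.021, -0.113], TCP at [0.197, 0.593, 0.231] pointing down, gripper open.
Joint ranges: [-2.91, 2.91], [-0.3, 2.13], [-1.5, 1.42], [0.17, 2.43], [-1.26, 4.41], [0.16, 1.93], [-2.52, 2.52]. Speed limits (rad/s): [1.89, 1.89, 2.39, 2.39, 3.01, 3.01, 3.01].

INTERFACE

Orientations are given as [roll, pitch, yaw] about the fixed x, y, z axes, in that order (R = Rz(yaw) Ry(pitch) Rx(roll)).
In Python, from workcell import telemetry, grab_frame, calibration, bot, outline_of, landmark_of gives the robot as it stands. The module is installed in compiled form; this text tells all that it offers.
- The arm moves only by the shell command python3 -m inch 'ROWS' [FORCE]. ROWS is JSON, a list of rows, each a list of 7 numbers: the shift along the tool's x, y, z in m, then the turn, a rotation vector about the tool's x, y, z in rad, then the closure, from 0 (fully open) to 1 (shut). A call has 1 to 5 rows; each row shifts and turns the commanded pose from where the row before left it, along the tool's axes as they then stand; what a row does not reach is not made up. A row lasts 1/10 s, in which the tool goes at most 50 mm and 8.59 degrees, less where a joint would pass 70% of its speed; a pose out of reach is approached as far as the arm can. A call is refused whole if a number of a shift passes 0.05 or a number of a turn 0.15, either way. A call with a gripper value outside its range is refused whole. The fingers move at their own pace and stop on an object; FORCE is the grip in N (left out, the last holds). Time passes only in rows, so rows that do not move let the fingers close. It gives the time, the measured TCP pose, the force, the opening and the grip force at its end, in the units of the state.
- telemetry.observe(): the state, without advancing time (a new reading comes with each control period).
- grab_frame(name): name is "scene" or "top" or "wrist"; returns the picture (480x640x3 uint8, red, green, blue); there is no depth.
- calibration(name): a dict with "fovy" (degrees; the focal length in pixels is half the picture's height over the tangent of half this angle, whatever the lens; pixels are square), "cx", "cy" (the principal point, pixels), "pose" (4x4, takes a point from camera to world coordinates). Camera axes: x right, y down, z forward; pixel columns grow to the right and rows downward; lengths in m; the calibration is good to about 2 mm. A picture is of the moment at which its call begins: read the wrist's pose just before it. calibration takes no time and is no camera call; for the wrist camera it gives the pose at the moment of the call.
- bot.job_done(): hands the job in; it is judged then, once.
Trained networks look in the newest picture that a camera, given by its name, has taken for a name from the list of things; names that differ only in an ending like _2 or _b are one class to them, and where a whole thing is asked for, a point or a joint stands for the part that bears it (a point fixed in the world has none). Each returns a list of dicts, best first, with "score" (0 to 1); they miss things now and then, are a little off and sometimes report something else, mostly with a low value. They report only what shows in the picture. A call takes as long as a camera call. They do not tell look-alikes from the thing itself.
- outline_of(label, camera): "region" (480x640 bool, what is visible of it) and "rect" ([left, top, right, bottom] in pixels, round what is visible of it).
- landmark_of(label, camera): "xy" ([column, row] in pixels: a listed point, or the origin of a listed thing).
The state is a dict: "clock": time; "qpos": joint angles; "qd": joint speeds; "joint_efforts": joint torques, N m; "position": TCP position; "tool_rot": TCP orientation; "force": force on the tool from outside, world axes, zero at the start; "moment": the same for the moment, N m; "grip_width": finger opening in m; "finger_force": force on a finger pad.
Only numpy, scipy, OpenCV 4.12 (cv2) and the standard library are available. Lean on these libraries where they do the work, as an engineer would, in place of code of your own. Each camera call takes 0.05 s, during which the arm holds its last target. There are 200 camera calls.

TASK

Lift the red dust cap off the bored aluminium housing and set it upright in the yellow tray. Then take the brass-headed depth rod from the wooden tool block, lower it into the bore under control (do not drop it) until it bottoms, and leave it standing there. Last, slide the marker on the steel column until the top edge of its red crossbar is level with the top of the rod, let go, and leave the two punches, the bottle and the jar undisturbed.

Things in the scene. Friction and masses are not known exactly. Their poses are not given: they have to be found in the camera images.
- housing: Aluminium block 90 x 90 x 80 mm high, fixed to the bench. Origin at the centre of its underside, z up. In its top centre a vertical blind bore, 18 mm in diameter with a small chamfer; its depth differs every time, between 29 and 65 mm, and can only be found by probing.
- bore_mouth (a point): Centre of the bore's mouth, in the top face of the housing, 80 mm above the bench.
- cap_center (a point): Red plastic dust cap, loose, 70 g, 49 mm tall overall: a disc 60 mm in diameter and 14 mm thick with an upright round knob 22 mm in diameter and 35 mm tall on its centre. The point is on its axis, 24 mm above its underside (25 mm below the knob's top). z along the knob. It starts lying on the housing, over the bore.
- tray: Yellow open tray, fixed, 100 (its x) x 170 (its y) x 30 mm high, walls 4 mm and floor about 4 mm thick. Origin at the centre of its underside.
- rack: Wooden tool block, fixed, 70 (its x) x 180 (its y) x 70 mm high, origin at the centre of its underside. Three vertical holes 18 mm in diameter, 60 mm deep, in a row along its y axis, 55 mm apart; the rod and the two punches stand in them, in any order.
- rod_center (a point): Depth rod, 155 mm long, loose, about 0.25 kg: steel shaft 16 mm in diameter with a chamfered tip and, at its top end, a brass head 26 mm in diameter and 32 mm long with a dark band. The point is half-way up it; z points to the head. It starts upright in the tool block, tip 10 mm above the bench.
- rod_tip (a point): Centre of the rod's lower end face.
- rod_top (a point): Centre of the top face of the rod's head, 155 mm from the tip. The head's middle is 16 mm below this point.
- punch_blue: Bystander: punch with a blue handle, 135 mm long, handle 27 mm in diameter and 48 mm long, upright in the tool block. Origin at its lower end, which is 10 mm above the bench.
- punch_orange: Bystander: the same punch with an orange handle. Origin at its lower end.
- gauge: Height marker stand, fixed: dark steel base 90 x 75 x 22 mm with an upright steel column 270 mm tall (14 x 22 mm in section, 12 mm behind the base's centre). Origin at the centre of the underside; its x points from the grip towards the column.
- marker (a joint): Height of the sliding marker on the column, m: 0 at the bottom, up to 0.13. It slides straight up and down with about 5 N of friction and stays where it is left; the red crossbar's top edge is at a height of 0.115 m plus this value above the bench.
- bar_edge (a point): Middle of the top edge of the marker's red horizontal crossbar (120 mm long along the gauge's y, 10 mm high, 8 mm thick).
- marker_grip (a point): Centre of the marker's black upright grip plate: 26 (along the gauge's x) x 12 (along its y) x 36 mm high. It sticks out 80 mm in front of the gauge's origin (gauge -x) and is 5 mm lower than the crossbar's top edge; pinch it across its 12 mm from above.
- bottle: Bystander: closed white bottle with a yellow label and red cap, 58 mm in diameter, 160 mm tall, upright on the bench. Origin at the centre of its underside.
- jar: Bystander: closed white jar with a blue cap, 72 mm in diameter, 95 mm tall. Origin at the centre of its underside.
Things that resemble listed ones, but are neither listed nor needed, are in the scene too. Several things look just like the housing: the one meant starts farthest to the robot's left.

How it is judged:
By the outcome, as a careful person would: the job done as asked, in the order asked, and still so for the second after the job is handed in, with the robot touching nothing.
It also fails if it takes over 70 s, if anything falls off the work surface, if the arm or the gripper's body presses on something with over 40 N, if the wrist force passes 120 N, or if a joint passes its speed limit or range.

## Working session

There is one attempt and no reset: what is moved stays moved. The work goes in short steps, Python scripts to look and compute and a shell command to move; the robot and the scene stay as the last step left them, time stands still between calls to the robot, and variables do not carry over. Pictures are saved under pics/ and viewed, at most 10 in all, crops included, and the job is handed in when it is done.

```bash
mkdir -p pics; cat > h.py <<'E'
import numpy as np, cv2
from workcell import telemetry, grab_frame, calibration, bot, outline_of, landmark_of
def ray(cam,uv,c=None):
    c=c or calibration(cam); f=240/np.tan(np.radians(c["fovy"])/2); P=np.array(c["pose"])
    d=P[:3,:3]@np.array([(uv[0]-c["cx"])/f,(uv[1]-c["cy"])/f,1.]); return P[:3,3],d
def at(cam,uv,z,c=None):
    o,d=ray(cam,uv,c); return o+d*(z-o[2])/d[2]
def proj(cam,p,c=None):
    c=c or calibration(cam); f=240/np.tan(np.radians(c["fovy"])/2); P=np.array(c["pose"])
    q=P[:3,:3].T@(np.array(p)-P[:3,3]); return [f*q[0]/q[2]+c["cx"],f*q[1]/q[2]+c["cy"]]
def tri(obs):
    A=np.zeros((3,3));b=np.zeros(3)
    for o,d in obs:
        d=d/np.linalg.norm(d);M=np.eye(3)-np.outer(d,d);A+=M;b+=M@o
    return np.linalg.solve(A,b)
def save(cam,n,img=None):
    img=grab_frame(cam) if img is None else img
    cv2.imwrite("pics/"+n,cv2.cvtColor(img,cv2.COLOR_RGB2BGR)); return img
def st():
    s=telemetry.observe(); print({k:np.round(s[k],4).tolist() for k in("clock","position","tool_rot","force","grip_width","finger_force")}); return s
E
python3 - <<'E'
from h import *
s=st()
a=save("top","top.png");
for n,z in [("bore_mouth",.08),("cap_center",.104),("rod_top",.165),("marker_grip",.11),("bar_edge",.115),("tray",0),("housing",0),("gauge",0),("rack",0),("bottle",0),("jar",0),("punch_blue",.01),("punch_orange",.01)]:
    print(n,[(round(float(r["score"]),2),np.round(r["xy"]).tolist(),np.round(at("top",r["xy"],z),3).tolist()) for r in landmark_of(n,"top")[:5]])
b=save("scene","scene.png")
for n in["bar_edge","rod_top","cap_center","marker_grip","housing"]:
    print(n,[(round(float(r["score"]),2),np.round(r["xy"]).tolist()) for r in landmark_of(n,"scene")[:5]])
E
```

```text
{'clock': 0.0, 'position': [0.1964, 0.593, 0.2307], 'tool_rot': [-3.1404, 0.0001, 2.8218], 'force': [-0.0555, 0.5357, -0.7009], 'grip_width': 0.0853, 'finger_force': 0.0}
bore_mouth [(0.98, [490.0, 138.0], [0.722, -0.374, 0.08]), (0.93, [391.0, 143.0], [0.711, -0.166, 0.08]), (0.61, [299.0, 224.0], [0.541, 0.026, 0.08]), (0.57, [425.0, 353.0], [0.279, -0.23, 0.08])]
cap_center [(0.92, [296.0, 226.0], [0.535, 0.031, 0.104])]
rod_top [(0.62, [450.0, 232.0], [0.518, -0.265, 0.165])]
marker_grip []
bar_edge [(0.9, [180.0, 243.0], [0.498, 0.262, 0.115])]
tray [(0.81, [294.0, 161.0], [0.692, 0.041, 0.0])]
housing [(0.96, [480.0, 143.0], [0.733, -0.378, 0.0]), (0.94, [416.0, 347.0], [0.281, -0.229, 0.0]), (0.78, [390.0, 154.0], [0.708, -0.174, 0.0]), (0.71, [297.0, 226.0], [0.546, 0.032, 0.0])]
gauge [(0.86, [196.0, 242.0], [0.509, 0.257, 0.0]), (0.72, [172.0, 279.0], [0.427, 0.308, 0.0])]
rack [(0.95, [426.0, 237.0], [0.521, -0.253, 0.0]), (0.24, [300.0, 224.0], [0.55, 0.027, 0.0])]
bottle [(0.79, [208.0, 166.0], [0.681, 0.232, 0.0])]
jar [(0.74, [332.0, 277.0], [0.432, -0.045, 0.0]), (0.61, [439.0, 235.0], [0.526, -0.282, 0.0])]
punch_blue [(0.54, [407.0, 239.0], [0.515, -0.208, 0.01])]
punch_orange [(0.6, [454.0, 248.0], [0.496, -0.312, 0.01]), (0.6, [182.0, 245.0], [0.501, 0.285, 0.01])]
bar_edge [(0.71, [400.0, 175.0])]
rod_top [(0.86, [244.0, 281.0])]
cap_center [(0.62, [348.0, 242.0])]
marker_grip [(0.92, [380.0, 165.0])]
housing [(0.73, [204.0, 268.0]), (0.7, [348.0, 270.0]), (0.63, [272.0, 433.0]), (0.55, [341.0, 362.0])]
```

View pics/top.png

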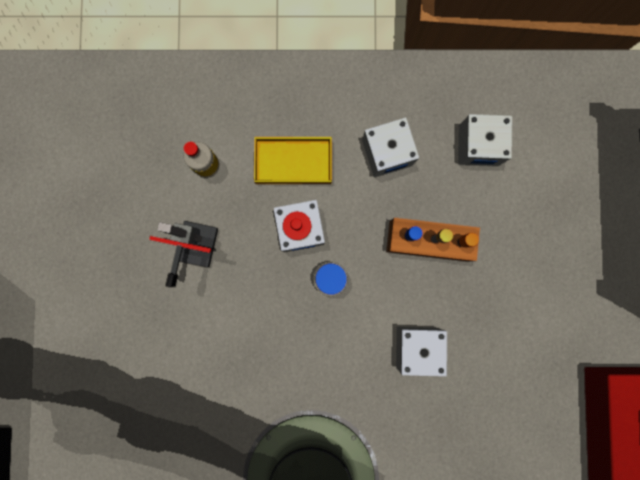

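View pics/scene.png

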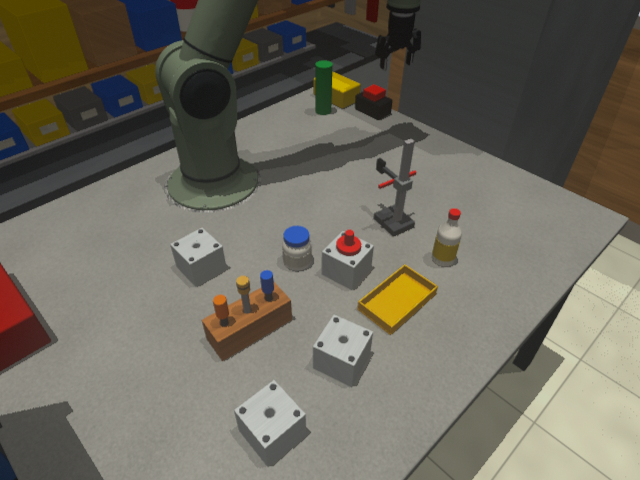

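The top picture shows four housing-like blocks: (299,226) with the red cap on it, (391,145), (490,138) and (424,352). World y, the robot's left, grows towards smaller columns, so (299,226) at y≈+0.03 is farthest left and is the one meant; it also carries the cap. The tray is at (293,160). The rod, with its brass-yellow head, is in the middle hole at (445,236), between the blue punch at (414,233) and the orange one at (469,240). The gauge grip is black, at (171,280). I'll confirm the housing in a crop and triangulate the rest.

```bash
python3 - <<'E'
from h import *
a=grab_frame("top"); 
save("",  "crop.png", cv2.resize(a[100:380,150:520],None,fx=2,fy=2,interpolation=cv2.INTER_CUBIC))
def lm(n,c):
    return [np.array(r["xy"]) for r in landmark_of(n,c)]
T={n:lm(n,"top") for n in["cap_center","rod_top","bar_edge"]}
T["marker_grip"]=[np.array([171.5,280.])]
o=outline_of("housing","top")
for r in o:
    m=r["region"].astype(np.uint8); print("housing",round(float(r["score"]),2),np.round(r["rect"]))
hsv=cv2.cvtColor(a,cv2.COLOR_RGB2HSV)
def cen(m,x0,y0,x1,y1):
    ys,xs=np.nonzero(m[y0:y1,x0:x1]); return np.array([xs.mean()+x0,ys.mean()+y0]),len(xs)
red=((hsv[...,0]<8)|(hsv[...,0]>172))&(hsv[...,1]>150)&(hsv[...,2]>80)
ys,xs=np.nonzero(red[225:260,140:220]); pts=np.c_[xs+140,ys+225].astype(np.float32)
l=cv2.minAreaRect(pts); print("bar rect",l)
yel=(abs(hsv[...,0].astype(int)-24)<7)&(hsv[...,1]>120)&(hsv[...,2]>90)
print("rodhead",cen(yel,432,222,457,248)); print("tray",cen(yel,250,130,340,190)); print("red cap",cen(red,275,205,320,245))
print("tray c",at("top",cen(yel,250,130,340,190)[0],.01))
black=a.max(2)<50
print("grip",cen(black,160,265,182,292))
grab_frame("scene")
for n in T:
    S=lm(n,"scene"); 
    for s in S[:1]:
        for t in T[n][:1]:
            p=tri([ray("top",t),ray("scene",s)]); print(n,np.round(t,1),np.round(s,1),np.round(p,4),"rep",np.round(np.array(proj("top",p))-t,1),np.round(np.array(proj("scene",p))-s,1))
print("start proj wrist cal",np.round(calibration("wrist")["pose"],3).tolist(),calibration("wrist")["fovy"])
E
```

```text
housing 0.81 [396. 327. 448. 379.]
housing 0.72 [272. 197. 323. 252.]
housing 0.71 [461. 114. 514. 166.]
housing 0.59 [364. 118. 416. 175.]
bar rect ((179.9807586669922, 244.09616088867188), (61.580467224121094, 4.9029035568237305), 11.309932708740234)
rodhead (array([445.92903226, 235.23870968]), 155)
tray (array([292.6858458 , 160.13348677]), 3476)
red cap (array([296.54470199, 225.42549669]), 604)
tray c [0.69079421 0.04269482 0.01      ]
grip (array([171.90839695, 278.82442748]), 131)
cap_center [293.7 225.8] [347.8 242.8] [0.535  0.0346 0.0903] rep [0.8 0.8] [ 0.9 -0.1]
rod_top [448.8 233.8] [240.  282.1] [ 0.5141 -0.2626  0.1644] rep [0.4 0.3] [0.4 0. ]
bar_edge [179.8 245.5] [396.3 178.5] [0.4926 0.2545 0.1452] rep [-0.1 -0.1] [-0.1  0. ]
marker_grip [171.5 280. ] [380.  165.4] [0.4256 0.2686 0.1457] rep [0.1 0.1] [ 0.1 -0. ]
start proj wrist cal [[0.315, 0.908, 0.276, 0.126], [0.949, -0.301, -0.092, 0.616], [-0.0, 0.291, -0.957, 0.375], [0.0, 0.0, 0.0, 1.0]] 64.26241939097193
```

View pics/crop.png

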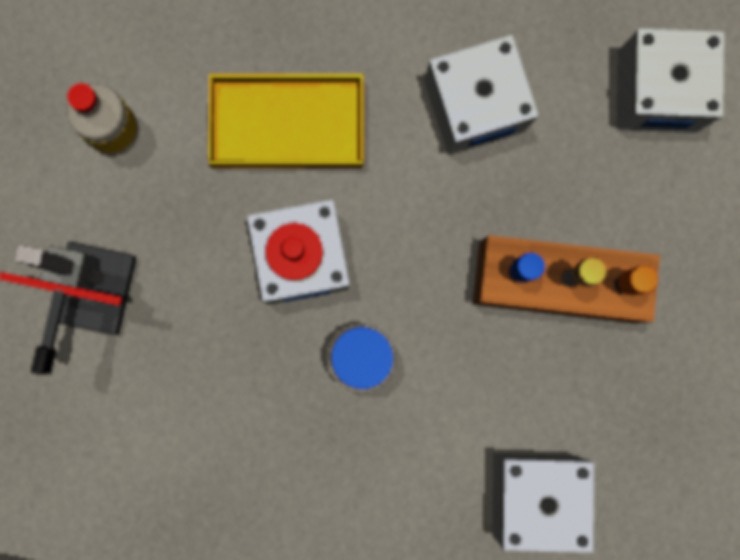

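The crop confirms the target: the block with the red cap, at crop (297,252) or top (298,226), is the leftmost. The tray, jar and rack are clear of it. First I'll go above the cap: lift and turn, then travel.

```bash
python3 -m inch '[[0,0,-0.015,0,0,0.15,0],[0,0,-0.015,0,0,0.15,0],[0,0,-0.015,0,0,0.15,0],[0,0,-0.015,0,0,0.15,0],[0,0,-0.015,0,0,0.15,0]]' 30
python3 -m inch '[[0,0,-0.015,0,0,0.15,0],[0,0,-0.015,0,0,0.15,0],[0,0,-0.015,0,0,0.15,0],[0,0,0,0,0,0,0]]'
python3 -m inch '[[-0.0385,0.0208,0,0,0,0,0],[-0.0385,0.0208,0,0,0,0,0],[-0.0385,0.0208,0,0,0,0,0],[-0.0385,0.0208,0,0,0,0,0],[-0.0385,0.0208,0,0,0,0,0]]'
python3 -m inch '[[-0.0385,0.0208,0,0,0,0,0],[-0.0385,0.0208,0,0,0,0,0],[-0.0385,0.0208,0,0,0,0,0],[-0.0385,0.0208,0,0,0,0,0],[-0.0385,0.0208,0,0,0,0,0]]'
python3 -m inch '[[-0.0385,0.0208,0,0,0,0,0],[-0.0385,0.0208,0,0,0,0,0],[-0.0385,0.0208,0,0,0,0,0],[-0.0385,0.0208,0,0,0,0,0],[-0.0385,0.0208,0,0,0,0,0]]'
python3 -m inch '[[0,0,0.04,0,0,0,0],[0,0,0.04,0,0,0,0],[0,0,0.04,0,0,0,0],[0,0,0,0,0,0,0]]'
```

```text
clock: 2.0
position: [0.1964, 0.5933, 0.307]
tool_rot: [-3.142, -0.0, 2.066]
force: [0.2, 0.2, 0.0]
grip_width: 0.0854
finger_force: 0.0
clock: 2.4
position: [0.1966, 0.5939, 0.3531]
tool_rot: [3.141, -0.003, 1.618]
force: [-0.5, 0.2, 0.4]
grip_width: 0.0853
finger_force: 0.0
clock: 2.9
position: [0.3107, 0.4046, 0.3507]
tool_rot: [-3.141, 0.0, 1.626]
force: [1.4, 0.3, 0.3]
grip_width: 0.0856
finger_force: 0.0
clock: 3.4
position: [0.4243, 0.2176, 0.3509]
tool_rot: [-3.142, 0.0, 1.626]
force: [1.1, 0.9, -0.9]
grip_width: 0.0854
finger_force: 0.0
clock: 3.9
position: [0.538, 0.0308, 0.3508]
tool_rot: [-3.141, 0.0, 1.626]
force: [1.0, 0.4, 0.6]
grip_width: 0.0852
finger_force: 0.0
clock: 4.3
position: [0.535, 0.0322, 0.2271]
tool_rot: [-3.134, 0.002, 1.625]
force: [-0.3, 0.5, 0.5]
grip_width: 0.0854
finger_force: 0.0
```

```bash
cat >> h.py <<'E'
def tool(p,s=None):
    from scipy.spatial.transform import Rotation as R
    s=s or telemetry.observe(); return np.round(R.from_euler("xyz",s["tool_rot"]).as_matrix().T@(np.array(p)-s["position"]),4)
E
python3 - <<'E'
from h import *
s=st(); c=calibration("wrist"); a=save("wrist","w1.png")
for n in["cap_center","housing","tray"]:
    z={"cap_center":.104,"housing":0,"tray":0}[n]
    print(n,[(round(float(r["score"]),2),np.round(r["xy"]).tolist(),np.round(at("wrist",r["xy"],z,c),4)) for r in landmark_of(n,"wrist")[:3]])
hsv=cv2.cvtColor(a,cv2.COLOR_RGB2HSV); red=(((hsv[...,0]<8)|(hsv[...,0]>172))&(hsv[...,1]>150)).astype(np.uint8)
n,l,sx,ce=cv2.connectedComponentsWithStats(red); 
for i in range(1,n):
    if sx[i,4]>300: print(sx[i],ce[i],at("wrist",ce[i],.1,c))
E
```

```text
{'clock': 4.3, 'position': [0.535, 0.0322, 0.2271], 'tool_rot': [-3.1343, 0.0015, 1.6251], 'force': [-0.3255, 0.5113, 0.5466], 'grip_width': 0.0854, 'finger_force': 0.0}
cap_center [(0.8, [327.0, 230.0], array([0.534 , 0.0279, 0.104 ]))]
housing []
tray [(0.92, [481.0, 197.0], array([0.6848, 0.039 , 0.    ]))]
[ 292  186   78   77 4344] [330.74953959 224.2854512 ] [0.53687241 0.03098368 0.1       ]
```

View pics/w1.png

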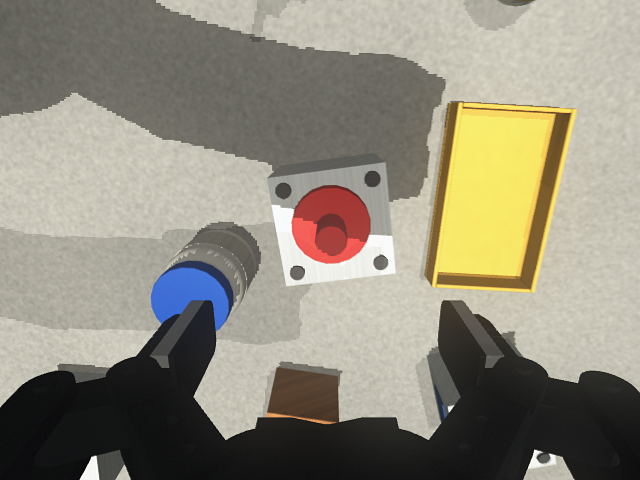

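The wrist view shows the cap disc centred at (331,225) and its knob at about (331,238). The gripper is almost exactly above it, the jar at (190,300) is clear of the fingers, and the tray is at (500,195). Descend and grasp the knob.

```bash
python3 -m inch '[[-0.002,0.001,0.035,0,0,0,0],[0,0,0.035,0,0,0,0],[0,0,0.03,0,0,0,0],[0,0,0.02,0,0,0,0],[0,0,0.007,0,0,0,0.3]]' 30
python3 -m inch '[[0,0,0,0,0,0,0.6],[0,0,0,0,0,0,1],[0,0,0,0,0,0,1],[0,0,0,0,0,0,1],[0,0,0,0,0,0,1]]' 30
python3 -m inch '[[0,0,0,0,0,0,1],[0,0,0,0,0,0,1],[0,0,0,0,0,0,1]]' 30
```

```text
clock: 5.0
position: [0.5389, 0.0308, 0.1042]
tool_rot: [3.141, -0.0, 1.623]
force: [0.3, -0.3, 0.9]
grip_width: 0.0735
finger_force: 0.0
clock: 5.5
position: [0.5393, 0.0307, 0.1056]
tool_rot: [3.14, -0.001, 1.622]
force: [-2.2, 0.9, 12.0]
grip_width: 0.0209
finger_force: 28.8
clock: 5.8
position: [0.5393, 0.0307, 0.1056]
tool_rot: [3.14, -0.001, 1.622]
force: [-3.1, 0.7, 12.7]
grip_width: 0.0212
finger_force: 28.8
```

```bash
python3 -m inch '[[0,0,-0.02,0,0,0,1],[0,0,-0.03,0,0,0,1],[0,0,-0.01,0,0,0,1],[0,0.03,0,0,0,0,1],[0,0.03,0,0,0,0,1]]' 30
python3 -m inch '[[0.002,0.03,0,0,0,0,1],[0,0.03,0,0,0,0,1],[0,0.03,0,0,0,0,1],[0,0,0.03,0,0,0,1],[0,0,0.03,0,0,0,1]]' 30
python3 -m inch '[[0,0,0.03,0,0,0,1],[0,0,0.02,0,0,0,1],[0,0,0.01,0,0,0,1],[0,0,0,0,0,0,1]]' 30
python3 - <<'E'
from h import *
c=calibration("wrist"); s=st(); save("wrist","w2.png")
E
```

```text
clock: 6.3
position: [0.5995, 0.0341, 0.1654]
tool_rot: [3.14, -0.001, 1.622]
force: [-0.5, 0.8, -0.9]
grip_width: 0.0207
finger_force: 29.8
clock: 6.8
position: [0.6892, 0.0402, 0.1038]
tool_rot: [3.14, -0.0, 1.622]
force: [-0.2, -0.4, -1.2]
grip_width: 0.0211
finger_force: 29.9
clock: 7.2
position: [0.6878, 0.0401, 0.0434]
tool_rot: [-3.14, 0.0, 1.622]
force: [-0.0, 0.4, -0.9]
grip_width: 0.0208
finger_force: 29.9
{'clock': 7.2, 'position': [0.6878, 0.0401, 0.0434], 'tool_rot': [-3.1401, 0.0002, 1.6219], 'force': [-0.0191, 0.4365, -0.8702], 'grip_width': 0.0208, 'finger_force': 29.9072}
```

View pics/w2.png

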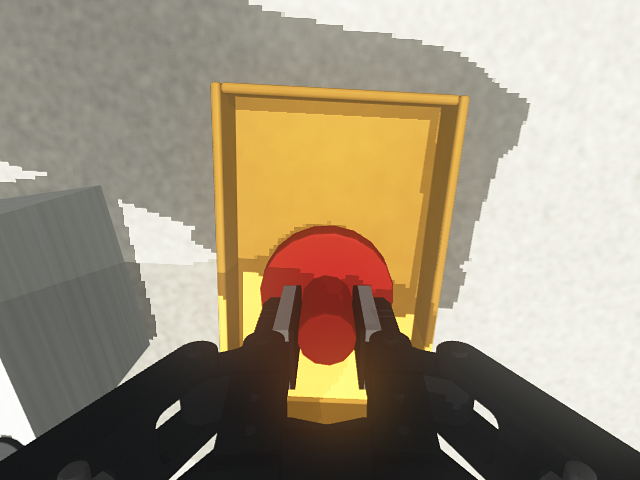

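The cap hangs centred inside the tray (disc at (327,275), walls at columns 220 and 450). Lower it in small steps.

```bash
python3 -m inch '[[0,0,0.006,0,0,0,1],[0,0,0.004,0,0,0,1],[0,0,0.002,0,0,0,1],[0,0,0,0,0,0,1]]' 30
python3 -m inch '[[0,0,0.001,0,0,0,1],[0,0,0.001,0,0,0,1],[0,0,0,0,0,0,1]]' 30
```

```text
clock: 7.65
position: [0.6882, 0.0401, 0.0322]
tool_rot: [-3.141, -0.0, 1.622]
force: [-1.8, -0.3, -0.5]
grip_width: 0.0212
finger_force: 29.9
clock: 7.95
position: [0.6883, 0.0401, 0.0303]
tool_rot: [3.142, 0.0, 1.622]
force: [-0.1, -0.1, -0.3]
grip_width: 0.0211
finger_force: 29.9
```

```bash
python3 -m inch '[[0,0,0.001,0,0,0,1],[0,0,0,0,0,0,1],[0,0,0.001,0,0,0,1],[0,0,0,0,0,0,1]]' 30
python3 -m inch '[[0,0,0.001,0,0,0,1],[0,0,0,0,0,0,1]]' 30
```

```text
clock: 8.35
position: [0.6884, 0.0401, 0.0296]
tool_rot: [3.141, -0.0, 1.622]
force: [-7.5, 1.0, 19.6]
grip_width: 0.0209
finger_force: 31.9
clock: 8.55
position: [0.6885, 0.0401, 0.0295]
tool_rot: [3.141, -0.001, 1.622]
force: [-14.3, 1.0, 33.5]
grip_width: 0.0211
finger_force: 33.3
```

```bash
python3 -m inch '[[0,0,-0.002,0,0,0,0.6],[0,0,0,0,0,0,0.5],[0,0,0,0,0,0,0.5],[0,0,-0.015,0,0,0,0.5],[0,0,-0.035,0,0,0,0.5]]' 30
python3 -m inch '[[0,0,-0.04,0,0,0.06,0],[0,0,-0.04,0,0,0.06,0],[0,0,-0.04,0,0,0.06,0],[0,0,-0.04,0,0,0,0],[0,0,-0.035,0,0,0,0]]'
python3 - <<'E'
from h import *
s=st(); print(tool([.514,-.263,.25],s)); grab_frame("top")
print([(r["score"],at("top",r["xy"],.028)) for r in landmark_of("cap_center","top")])
E
```

```text
clock: 9.05
position: [0.6868, 0.04, 0.078]
tool_rot: [-3.137, 0.0, 1.622]
force: [-0.4, -0.7, 0.3]
grip_width: 0.0429
finger_force: 0.0
clock: 9.55
position: [0.6882, 0.0399, 0.2776]
tool_rot: [3.14, -0.0, 1.441]
force: [0.2, 0.3, -0.4]
grip_width: 0.085
finger_force: 0.0
{'clock': 9.55, 'position': [0.6882, 0.0399, 0.2776], 'tool_rot': [3.1401, -0.0002, 1.4413], 'force': [0.2289, 0.3027, -0.3692], 'grip_width': 0.085, 'finger_force': 0.0}
[-0.3229 -0.1337  0.0273]
[(0.6, array([0.68617318, 0.03485685, 0.028     ]))]
```

```bash
python3 -m inch '[[-0.0323,-0.0134,0,0,0,0,0],[-0.0323,-0.0134,0,0,0,0,0],[-0.0323,-0.0134,0,0,0,0,0],[-0.0323,-0.0134,0,0,0,0,0],[-0.0323,-0.0134,0,0,0,0,0]]'
python3 -m inch '[[-0.0323,-0.0134,0,0,0,0,0],[-0.0323,-0.0134,0,0,0,0,0],[-0.0323,-0.0134,0,0,0,0,0],[-0.0323,-0.0134,0,0,0,0,0],[-0.0323,-0.0134,0,0,0,0,0]]'
python3 -m inch '[[0,0,0,0,0,0,0],[0,0,0,0,0,0,0]]'
python3 - <<'E'
from h import *
s=st(); c=calibration("wrist"); a=save("wrist","w3.png")
for n,z in[("rod_top",.165),("punch_blue",.01),("punch_orange",.01),("rack",0)]:
    print(n,[(round(float(r["score"]),2),np.round(r["xy"]).tolist(),np.round(at("wrist",r["xy"],z,c),4)) for r in landmark_of(n,"wrist")[:3]])
print(np.round(proj("wrist",[.514,-.263,.165],c)))
E
```

```text
clock: 10.15
position: [0.6, -0.1125, 0.2746]
tool_rot: [3.142, -0.0, 1.442]
force: [0.2, 0.3, -0.3]
grip_width: 0.0859
finger_force: 0.0
clock: 10.65
position: [0.5128, -0.264, 0.2746]
tool_rot: [3.141, -0.0, 1.442]
force: [1.1, 0.1, 0.1]
grip_width: 0.0854
finger_force: 0.0
clock: 10.85
position: [0.5135, -0.2633, 0.2746]
tool_rot: [3.141, -0.0, 1.44]
force: [0.1, 0.4, 0.8]
grip_width: 0.0854
finger_force: 0.0
{'clock': 10.85, 'position': [0.5135, -0.2633, 0.2746], 'tool_rot': [3.1414, -0.0003, 1.4402], 'force': [0.0547, 0.4394, 0.7513], 'grip_width': 0.0854, 'finger_force': 0.0}
rod_top [(0.58, [324.0, 225.0], array([ 0.5118, -0.2596,  0.165 ])), (0.57, [322.0, 236.0], array([ 0.5096, -0.2674,  0.165 ])), (0.51, [323.0, 132.0], array([ 0.5194, -0.1989,  0.165 ]))]
punch_blue [(0.85, [322.0, 133.0], array([ 0.5165, -0.2046,  0.01  ]))]
punch_orange [(0.92, [323.0, 234.0], array([ 0.5028, -0.3129,  0.01  ]))]
rack [(0.8, [326.0, 187.0], array([ 0.5128, -0.2618,  0.    ]))]
[327. 229.]
```

View pics/w3.png

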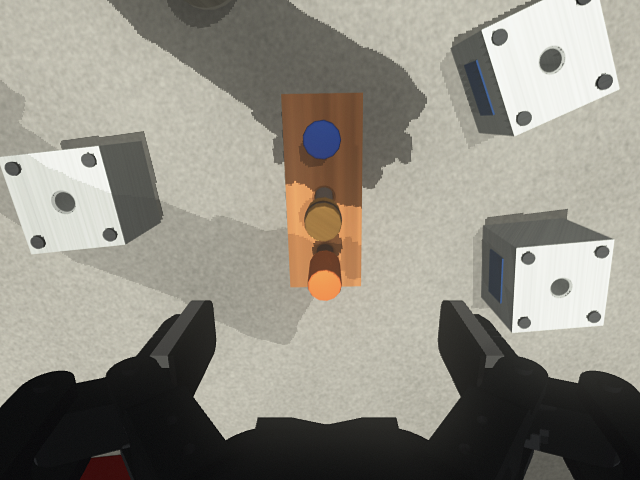

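The rod's brass head is at (323,223), the blue punch at (322,140) and the orange punch at (325,285). The fingers close across the row, so they stay clear of both punches. Correct by 3 mm, descend and grip the head.

```bash
python3 -m inch '[[0.003,-0.001,0.035,0,0,0,0],[0,0,0.035,0,0,0,0],[0,0,0.03,0,0,0,0],[0,0,0.02,0,0,0,0],[0,0,0.01,0,0,0,0.2]]' 60
python3 -m inch '[[0,0,0.01,0,0,0,0.3],[0,0,0,0,0,0,0.4],[0,0,0,0,0,0,0.55]]' 60
python3 -m inch '[[0,0,0,0,0,0,1],[0,0,0,0,0,0,1],[0,0,0,0,0,0,1],[0,0,0,0,0,0,1]]' 60
```

```text
clock: 11.6
position: [0.5129, -0.259, 0.1426]
tool_rot: [-3.139, -0.0, 1.443]
force: [0.4, -0.0, 0.7]
grip_width: 0.0735
finger_force: 0.0
clock: 11.9
position: [0.5136, -0.26, 0.135]
tool_rot: [3.141, 0.0, 1.442]
force: [0.5, -1.2, 0.9]
grip_width: 0.0391
finger_force: 0.0
clock: 12.3
position: [0.5133, -0.2601, 0.1353]
tool_rot: [3.141, 0.0, 1.442]
force: [-2.8, -0.6, 7.8]
grip_width: 0.0246
finger_force: 58.4
```

```bash
python3 -m inch '[[0,0,-0.01,0,0,0,1],[0,0,-0.02,0,0,0,1],[0,0,-0.03,0,0,0,1],[0,0,-0.03,0,0,0,1],[0,0,-0.03,0,0,0,1]]' 60
python3 -m inch '[[0,0,-0.03,0,0,0,1],[0,0,-0.01,0,0,0,1],[0,0,0,0,0,0,1]]' 60
python3 - <<'E'
from h import *
s=st(); grab_frame("top")
def sh(cam,n,z):
    print(cam,n,[(round(float(r["score"]),2),np.round(r["xy"],1).tolist(),np.round(at(cam,r["xy"],z),4)) for r in landmark_of(n,cam)[:5]])
sh("top","bore_mouth",.08); sh("top","rod_top",.325)
grab_frame("scene"); sh("scene","bore_mouth",.08); sh("scene","rod_tip",.17);sh("scene","rod_top",.325)
print(tool([.5365,.030,.29],s))
E
```

```text
clock: 12.8
position: [0.5131, -0.2599, 0.2565]
tool_rot: [3.141, 0.0, 1.441]
force: [-0.2, -0.2, -2.3]
grip_width: 0.0242
finger_force: 59.2
clock: 13.1
position: [0.5136, -0.26, 0.2958]
tool_rot: [3.139, 0.0, 1.442]
force: [0.0, 0.6, -2.8]
grip_width: 0.0242
finger_force: 59.5
{'clock': 13.1, 'position': [0.5136, -0.26, 0.2958], 'tool_rot': [3.1391, 0.0001, 1.4418], 'force': [0.0138, 0.6374, -2.8373], 'grip_width': 0.0242, 'finger_force': 59.4684}
top bore_mouth [(0.88, [422.1, 351.2], array([ 0.2827, -0.225 ,  0.08  ])), (0.86, [298.6, 224.6], array([0.5401, 0.0266, 0.08  ])), (0.85, [489.4, 138.6], array([ 0.7214, -0.3712,  0.08  ])), (0.67, [390.6, 143.7], array([ 0.7102, -0.1648,  0.08  ]))]
top rod_top [(0.49, [474.3, 225.2], array([ 0.5151, -0.2625,  0.325 ])), (0.27, [428.1, 239.6], array([ 0.4918, -0.1884,  0.325 ]))]
scene bore_mouth [(0.95, [271.3, 412.8], array([ 0.7307, -0.3707,  0.08  ])), (0.73, [342.2, 339.9], array([ 0.7111, -0.1702,  0.08  ])), (0.73, [192.1, 242.9], array([ 0.2675, -0.2313,  0.08  ])), (0.69, [348.0, 249.0], array([0.5416, 0.0258, 0.08  ]))]
scene rod_tip [(0.65, [239.6, 274.7], array([ 0.5015, -0.2544,  0.17  ])), (0.59, [346.7, 270.8], array([ 0.6426, -0.0911,  0.17  ]))]
scene rod_top [(0.6, [233.0, 223.9], array([ 0.5215, -0.2636,  0.325 ]))]
[ 0.2905 -0.0146  0.0057]
```

```bash
python3 -m inch '[[0.02,-0.001,0,0,0,0,1],[0.036,-0.0016,0,0,0,0,1],[0.036,-0.0016,0,0,0,0,1],[0.036,-0.0016,0,0,0,0,1],[0.036,-0.0016,0,0,0,0,1]]' 60
python3 -m inch '[[0.036,-0.0016,0,0,0,0,1],[0.036,-0.0016,0,0,0,0,1],[0.036,-0.0016,0,0,0,0,1],[0.0165,-0.0005,0,0,0,0,1]]' 60
python3 -m inch '[[0,0,0.03,0,0,0,1],[0,0,0.03,0,0,0,1],[0,0,0.015,0,0,0,1],[0,0,0,0,0,0,1],[0,0,0,0,0,0,1]]' 60
python3 - <<'E'
from h import *
s=st(); c=calibration("wrist"); a=save("wrist","w4.png")
zt=s["position"][2]-.1253; print("tipz",zt)
for n,z in[("bore_mouth",.08),("rod_tip",zt)]:
    print(n,[(round(float(r["score"]),2),np.round(r["xy"],1).tolist(),np.round(at("wrist",r["xy"],z,c),4)) for r in landmark_of(n,"wrist")[:3]])
print(np.round(proj("wrist",[*s["position"][:2],zt],c)))
E
```

```text
clock: 13.95
position: [0.5269, -0.0949, 0.294]
tool_rot: [-3.141, 0.0, 1.442]
force: [-0.0, 0.4, -2.5]
grip_width: 0.0245
finger_force: 59.3
clock: 14.35
position: [0.5377, 0.0314, 0.2937]
tool_rot: [-3.141, -0.0, 1.445]
force: [0.4, 0.9, -2.8]
grip_width: 0.0243
finger_force: 59.3
clock: 14.85
position: [0.5379, 0.0277, 0.2196]
tool_rot: [-3.142, 0.0, 1.441]
force: [-0.2, -0.8, -0.6]
grip_width: 0.0242
finger_force: 59.4
{'clock': 14.85, 'position': [0.5379, 0.0277, 0.2196], 'tool_rot': [-3.1415, 0.0004, 1.4414], 'force': [-0.1736, -0.7849, -0.5833], 'grip_width': 0.0242, 'finger_force': 59.3637}
tipz 0.09431564412178708
bore_mouth [(0.64, [328.8, 221.2], array([0.5392, 0.0253, 0.08  ])), (0.59, [545.1, 407.9], array([ 0.7095, -0.1719,  0.08  ]))]
rod_tip [(0.92, [322.2, 223.8], array([0.5346, 0.0277, 0.0943]))]
[327. 223.]
```

View pics/w4.png

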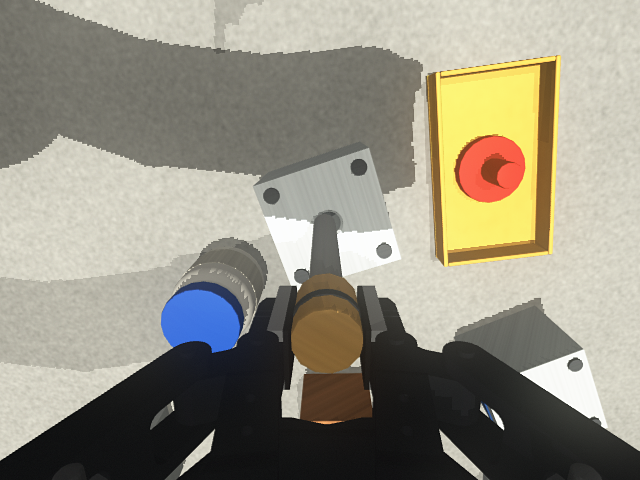

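The cap stands upright in the tray (490,170). The rod tip (~(324,222)) is just over the bore (~(329,219)). I'll enlarge this and work out the bore centre from the four bolt holes.

```bash
python3 - <<'E'
from h import *
a=cv2.cvtColor(cv2.imread("pics/w4.png"),cv2.COLOR_BGR2RGB); c=calibration("wrist")
g=cv2.cvtColor(a,cv2.COLOR_RGB2GRAY).astype(float); P=[]
for u,v in [(271,196),(359,167),(384,251),(302,275)]:
    w=g[v-13:v+14,u-13:u+14]; yy,xx=np.mgrid[-13:14,-13:14]; m=(w<75)
    m&=(xx**2+yy**2<=169); n,l,sx,ce=cv2.connectedComponentsWithStats(m.astype(np.uint8)); i=1+np.argmax(sx[1:,4])
    P.append(ce[i]-13+[u,v]); print(P[-1],sx[i,4])
W=[at("wrist",p,.08,c)[:2] for p in P]; print(np.round(W,4).tolist(),"mean",np.mean(W,0), "sides",[np.linalg.norm(W[i]-W[(i+1)%4]) for i in range(4)])
print("bore px",proj("wrist",[*np.mean(W,0),.08],c))
k=a[190:290,280:380]; save("","w4c.png",cv2.resize(k,None,fx=6,fy=6,interpolation=cv2.INTER_CUBIC))
E
```

```text
[272.         188.81818182] 11
[358.55026455 166.46031746] 189Traceback (most recent call last):
  File "<stdin>", line 6, in <module>
    return _wrapfunc(a, 'argmax', axis=axis, out=out, **kwds)
    return bound(*args, **kwds)
ValueError: attempt to get argmax of an empty sequence
```

```bash
python3 - <<'E'
from h import *
a=cv2.cvtColor(cv2.imread("pics/w4.png"),cv2.COLOR_BGR2RGB); c=calibration("wrist")
g=cv2.cvtColor(a,cv2.COLOR_RGB2GRAY); P=[]
for u,v in [(271,196),(359,167),(384,251),(302,275)]:
    w=g[v-12:v+13,u-12:u+13]; t,_=cv2.threshold(w,0,255,cv2.THRESH_OTSU); t=min(t,(int(w.min())+int(np.percentile(w,75)))/2)
    n,l,sx,ce=cv2.connectedComponentsWithStats((w<t).astype(np.uint8))
    i=min((i for i in range(1,n) if sx[i,4]>60),key=lambda i:np.linalg.norm(ce[i]-12)); P.append(ce[i]-12+[u,v]); print(P[-1],sx[i],t)
W=[at("wrist",p,.08,c)[:2] for p in P]; print(np.round(W,4).tolist(),"mean",np.mean(W,0), "sides",[round(float(np.linalg.norm(W[i]-W[(i+1)%4])),4) for i in range(4)])
print("bore px",proj("wrist",[*np.mean(W,0),.08],c))
save("","w4c.png",cv2.resize(a[190:290,280:380],None,fx=6,fy=6,interpolation=cv2.INTER_CUBIC))
E
```

```text
[271.01877934 195.38497653] [  4   4  17  16 213] 118.0
[358.37053571 166.87053571] [  4   4  16  17 224] 115.5
[383.7311828  250.28494624] [  4   3  16  17 186] 167.0
[305.69230769 276.59340659] [  4   0  21  25 364] 141.5
[[0.4992, 0.0509], [0.5666, 0.0636], [0.5795, -0.0036], [0.5155, -0.0178]] mean [0.54018692 0.02327261] sides [0.0685, 0.0684, 0.0655, 0.0706]
bore px [np.float64(329.7543408785171), np.float64(223.7601255470537)]
```

View pics/w4c.png

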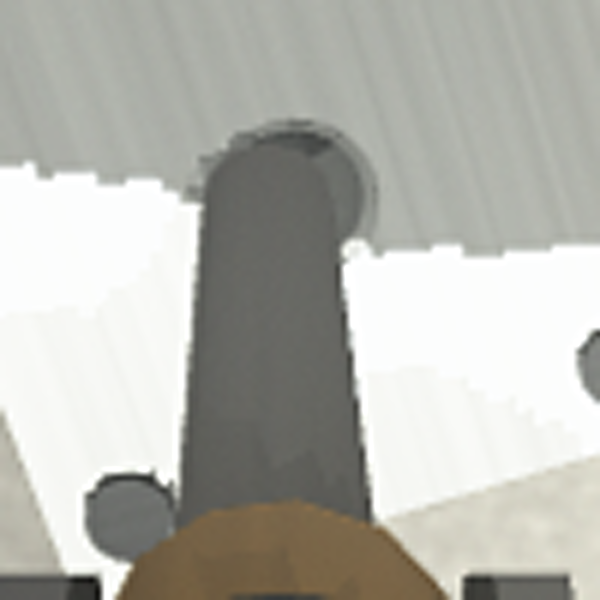

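The bore centre comes out at (329,223), world (0.5394, 0.0237). The rod tip is at (325,223.5), world (0.5365, 0.0277), so it needs about +2.9 mm in x and −4 mm in y. Shift it and lower gently while watching the force.

```bash
python3 -m inch '[[-0.0036,0.0034,0,0,0,0,1],[0,0,0,0,0,0,1],[0,0,0.006,0,0,0,1],[0,0,0.004,0,0,0,1],[0,0,0,0,0,0,1]]' 60
python3 -m inch '[[0,0,0.002,0,0,0,1],[0,0,0.002,0,0,0,1],[0,0,0,0,0,0,1]]' 60
python3 -m inch '[[0,0,0.002,0,0,0,1],[0,0,0,0,0,0,1]]' 60
```

```text
clock: 15.5
position: [0.5403, 0.0239, 0.2086]
tool_rot: [-3.141, 0.0, 1.442]
force: [-1.3, -0.8, -2.0]
grip_width: 0.0242
finger_force: 59.4
clock: 15.8
position: [0.5406, 0.0239, 0.2051]
tool_rot: [-3.141, 0.0, 1.442]
force: [-0.5, 0.5, -2.6]
grip_width: 0.0246
finger_force: 59.4
clock: 16.0
position: [0.5406, 0.0239, 0.2031]
tool_rot: [-3.141, 0.0, 1.442]
force: [-0.1, 0.8, -2.9]
grip_width: 0.0244
finger_force: 59.4
```

```bash
python3 - <<'E'
from h import *
s=st(); c=calibration("wrist"); a=save("wrist","w5.png")
save("","w5c.png",cv2.resize(a[190:290,280:380],None,fx=6,fy=6,interpolation=cv2.INTER_CUBIC))
print(np.round(proj("wrist",[.5394,.0237,.08],c),1))
E
```

```text
{'clock': 16.0, 'position': [0.5406, 0.0239, 0.2031], 'tool_rot': [-3.1414, 0.0001, 1.4418], 'force': [-0.0612, 0.8028, -2.8872], 'grip_width': 0.0244, 'finger_force': 59.3641}
[325.2 224.6]
```

View pics/w5c.png

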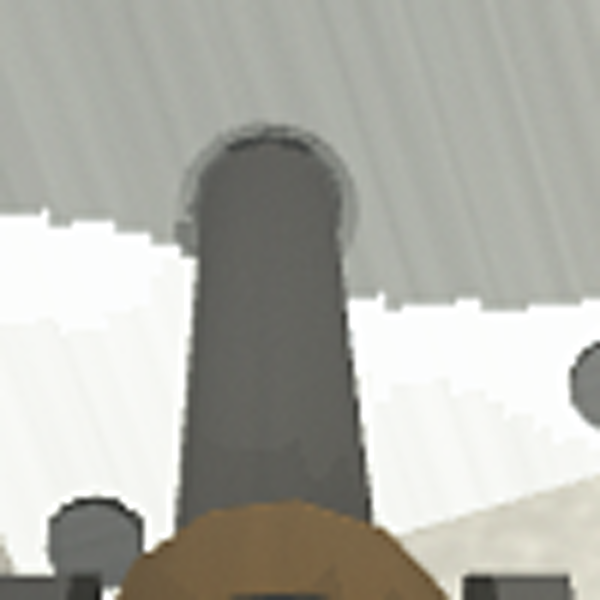

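The rod tip is centred in the bore ring, with equal gaps left and right at crop (270,190). It is already about 2 mm below the mouth with no contact force, so continue under control.

```bash
python3 -m inch '[[0,0,0.003,0,0,0,1],[0,0,0.003,0,0,0,1],[0,0,0,0,0,0,1]]' 60
python3 -m inch '[[0,0,0.004,0,0,0,1],[0,0,0.004,0,0,0,1],[0,0,0.004,0,0,0,1],[0,0,0.004,0,0,0,1],[0,0,0,0,0,0,1]]' 60
```

```text
clock: 16.35
position: [0.5405, 0.0239, 0.1968]
tool_rot: [-3.141, 0.0, 1.442]
force: [-0.1, 0.1, -3.0]
grip_width: 0.0242
finger_force: 59.4
clock: 16.85
position: [0.5404, 0.0239, 0.1807]
tool_rot: [-3.141, 0.0, 1.442]
force: [-0.2, -0.1, -2.3]
grip_width: 0.0245
finger_force: 59.4
```

```bash
python3 -m inch '[[0,0,0.001,0,0,0,1],[0,0,0.001,0,0,0,1],[0,0,0,0,0,0,1]]' 25
python3 -m inch '[[0,0,0.001,0,0,0,1],[0,0,0.001,0,0,0,1],[0,0,0,0,0,0,1]]' 25
python3 -m inch '[[0,0,0.001,0,0,0,1],[0,0,0.001,0,0,0,1],[0,0,0,0,0,0,1]]' 25
```

```text
clock: 17.15
position: [0.5407, 0.0239, 0.1793]
tool_rot: [3.142, 0.0, 1.442]
force: [-0.1, 0.4, -3.5]
grip_width: 0.0245
finger_force: 59.4
clock: 17.45
position: [0.5406, 0.0239, 0.1772]
tool_rot: [-3.141, 0.0, 1.442]
force: [-0.5, -0.2, -2.8]
grip_width: 0.0245
finger_force: 59.4
clock: 17.75
position: [0.5406, 0.0239, 0.1752]
tool_rot: [-3.141, 0.0, 1.442]
force: [0.3, 0.1, -2.8]
grip_width: 0.0242
finger_force: 59.4
```

```bash
ls pics | wc -l
```

```text
10
```

```bash
python3 -m inch '[[0,0,0.001,0,0,0,1],[0,0,0.001,0,0,0,1],[0,0,0,0,0,0,1]]' 25
python3 -m inch '[[0,0,0.001,0,0,0,1],[0,0,0.001,0,0,0,1],[0,0,0,0,0,0,1]]' 25
```

```text
clock: 18.05
position: [0.5406, 0.0239, 0.1732]
tool_rot: [-3.141, 0.0, 1.442]
force: [0.1, -0.1, -2.5]
grip_width: 0.0245
finger_force: 59.4
clock: 18.35
position: [0.5406, 0.0239, 0.1712]
tool_rot: [-3.141, 0.0, 1.442]
force: [0.7, -1.1, -2.1]
grip_width: 0.0246
finger_force: 59.4
```

```bash
python3 -m inch '[[0,0,0.001,0,0,0,1],[0,0,0.001,0,0,0,1],[0,0,0,0,0,0,1]]' 25
python3 -m inch '[[0,0,0.001,0,0,0,1],[0,0,0.001,0,0,0,1],[0,0,0,0,0,0,1]]' 25
```

```text
clock: 18.65
position: [0.5406, 0.0239, 0.1692]
tool_rot: [-3.141, 0.0, 1.442]
force: [-0.2, 0.8, -2.9]
grip_width: 0.0245
finger_force: 59.4
clock: 18.95
position: [0.5406, 0.0239, 0.1672]
tool_rot: [-3.141, 0.0, 1.442]
force: [-0.5, 0.6, -1.4]
grip_width: 0.0246
finger_force: 59.4
```

```bash
python3 -m inch '[[0,0,0.001,0,0,0,1],[0,0,0.001,0,0,0,1],[0,0,0,0,0,0,1]]' 25
python3 -m inch '[[0,0,0.001,0,0,0,1],[0,0,0.001,0,0,0,1],[0,0,0,0,0,0,1]]' 25
```

```text
clock: 19.25
position: [0.5406, 0.0239, 0.1652]
tool_rot: [-3.141, 0.0, 1.442]
force: [0.1, -0.1, -2.9]
grip_width: 0.0245
finger_force: 59.4
clock: 19.55
position: [0.5406, 0.0239, 0.1632]
tool_rot: [-3.141, 0.0, 1.442]
force: [-0.3, 0.9, -3.0]
grip_width: 0.0247
finger_force: 59.4
```

```bash
python3 -m inch '[[0,0,0.001,0,0,0,1],[0,0,0.001,0,0,0,1],[0,0,0,0,0,0,1]]' 25
python3 -m inch '[[0,0,0.001,0,0,0,1],[0,0,0.001,0,0,0,1],[0,0,0,0,0,0,1]]' 25
```

```text
clock: 19.85
position: [0.5406, 0.0239, 0.1612]
tool_rot: [-3.141, 0.0, 1.442]
force: [0.6, -0.2, -2.2]
grip_width: 0.0244
finger_force: 59.4
clock: 20.15
position: [0.5406, 0.0239, 0.1591]
tool_rot: [-3.141, 0.0, 1.442]
force: [0.2, -0.2, -3.0]
grip_width: 0.0245
finger_force: 59.4
```

```bash
python3 -m inch '[[0,0,0.001,0,0,0,1],[0,0,0.001,0,0,0,1],[0,0,0,0,0,0,1]]' 25
python3 -m inch '[[0,0,0.001,0,0,0,1],[0,0,0.001,0,0,0,1],[0,0,0,0,0,0,1]]' 25
```

```text
clock: 20.45
position: [0.5407, 0.0239, 0.1572]
tool_rot: [-3.141, 0.0, 1.442]
force: [-0.3, -0.5, -1.9]
grip_width: 0.0244
finger_force: 59.4
clock: 20.75
position: [0.5406, 0.0239, 0.1552]
tool_rot: [-3.141, 0.0, 1.442]
force: [-0.2, 0.0, -2.5]
grip_width: 0.0244
finger_force: 59.4
```

```bash
python3 -m inch '[[0,0,0.001,0,0,0,1],[0,0,0.001,0,0,0,1],[0,0,0,0,0,0,1]]' 25
python3 -m inch '[[0,0,0.001,0,0,0,1],[0,0,0.001,0,0,0,1],[0,0,0,0,0,0,1]]' 25
```

```text
clock: 21.05
position: [0.5406, 0.0239, 0.1532]
tool_rot: [-3.141, 0.0, 1.442]
force: [0.6, -0.4, -2.5]
grip_width: 0.0244
finger_force: 59.4
clock: 21.35
position: [0.5407, 0.0239, 0.1512]
tool_rot: [-3.141, 0.0, 1.442]
force: [0.4, -0.2, -2.0]
grip_width: 0.0242
finger_force: 59.4
```

```bash
python3 -m inch '[[0,0,0.001,0,0,0,1],[0,0,0.001,0,0,0,1],[0,0,0,0,0,0,1]]' 25
python3 -m inch '[[0,0,0.001,0,0,0,1],[0,0,0.001,0,0,0,1],[0,0,0,0,0,0,1]]' 25
```

```text
clock: 21.65
position: [0.5412, 0.0238, 0.15]
tool_rot: [3.141, -0.001, 1.442]
force: [-2.9, -0.3, 13.0]
grip_width: 0.0244
finger_force: 61.3
clock: 21.95
position: [0.5419, 0.0237, 0.1496]
tool_rot: [3.139, -0.002, 1.441]
force: [-9.5, -0.1, 45.4]
grip_width: 0.0244
finger_force: 65.9
```

Contact at TCP z ≈ 0.150, so the rod has bottomed: bore depth about 55 mm, rod top about 0.180. Relieve the load, release and rise.

```bash
python3 -m inch '[[0,0,-0.001,0,0,0,1],[0,0,-0.001,0,0,0,1],[0,0,0,0,0,0,1]]' 25
python3 -m inch '[[0,0,0,0,0,0,0.6],[0,0,0,0,0,0,0.4],[0,0,0,0,0,0,0.3],[0,0,0,0,0,0,0.3]]' 25
python3 -m inch '[[0,0,-0.01,0,0,0,0.3],[0,0,-0.03,0,0,0,0.1],[0,0,-0.04,0,0,0,0],[0,0,-0.04,0,0,0,0],[0,0,-0.04,0,0,0,0]]' 25
python3 - <<'E'
from h import *
s=st(); grab_frame("scene")
R=lambda n,c:[r for r in landmark_of(n,c)[:3]]
S={n:R(n,"scene") for n in("rod_top","bar_edge","marker_grip","gauge")}
grab_frame("top"); T={n:R(n,"top") for n in S}
for n in S:
    print(n,[(round(float(r["score"]),2),np.round(r["xy"],1).tolist()) for r in S[n]],[(round(float(r["score"]),2),np.round(r["xy"],1).tolist()) for r in T[n]])
    if S[n] and T[n]: print(tri([ray("scene",S[n][0]["xy"]),ray("top",T[n][0]["xy"])]))
print(tool([.4256,.2686,.3],s))
E
```

```text
clock: 22.25
position: [0.5411, 0.0239, 0.15]
tool_rot: [3.141, -0.001, 1.442]
force: [-3.1, 0.1, 13.9]
grip_width: 0.0243
finger_force: 61.4
clock: 22.65
position: [0.5407, 0.0239, 0.1492]
tool_rot: [-3.141, 0.0, 1.442]
force: [0.2, 0.6, -0.3]
grip_width: 0.0597
finger_force: 0.0
clock: 23.15
position: [0.5404, 0.0236, 0.3117]
tool_rot: [3.141, 0.0, 1.441]
force: [0.4, 0.1, 0.1]
grip_width: 0.0852
finger_force: 0.0
{'clock': 23.15, 'position': [0.5404, 0.0236, 0.3117], 'tool_rot': [3.1413, 0.0001, 1.4412], 'force': [0.4116, 0.1042, 0.111], 'grip_width': 0.0852, 'finger_force': 0.0}
rod_top [(0.72, [350.1, 217.5])] []
bar_edge [(0.92, [398.7, 177.8])] [(0.86, [180.0, 244.1])]
[0.49670159 0.25481933 0.14909417]
marker_grip [(0.7, [395.2, 295.3]), (0.69, [379.8, 167.0])] [(0.69, [170.5, 276.7]), (0.48, [207.0, 165.2])]
[ 0.43034722  0.45741263 -0.54412379]
gauge [(0.9, [395.5, 223.2]), (0.44, [347.6, 246.1])] [(0.57, [196.1, 243.9])]
[ 0.50654524  0.25805828 -0.00286592]
[ 0.2282 -0.1455  0.0116]
```

```bash
python3 -m inch '[[0,0,0,0,0,-0.149,0],[0,0,0,0,0,-0.149,0],[0,0,0,0,0,-0.149,0],[0,0,0,0,0,-0.149,0],[0,0,0,0,0,-0.149,0]]' 25
python3 -m inch '[[0,0,0,0,0,-0.149,0],[0,0,0,0,0,-0.149,0],[0,0,0,0,0,-0.149,0],[0,0,0,0,0,-0.149,0],[0,0,0,0,0,-0.149,0]]' 25
python3 -m inch '[[0,0,0,0,0,0,0],[0.0233,0.0311,0,0,0,0,0],[0.0233,0.0311,0,0,0,0,0],[0.0233,0.0311,0,0,0,0,0],[0.0233,0.0311,0,0,0,0,0]]' 25
python3 -m inch '[[0.0233,0.0311,0,0,0,0,0],[0.0233,0.0311,0,0,0,0,0],[0.0233,0.0311,0,0,0,0,0],[0,0,0.05,0,0,0,0],[0,0,0,0,0,0,0]]' 25
python3 - <<'E'
from h import *
s=st(); print(np.round(s["qpos"],2)); c=calibration("wrist"); a=save("wrist","w6.png")
for n,z in[("marker_grip",.14),("bar_edge",.145),("gauge",0)]:
    print(n,[(round(float(r["score"]),2),np.round(r["xy"],1).tolist(),np.round(at("wrist",r["xy"],z,c),4),tool(at("wrist",r["xy"],z,c),s)) for r in landmark_of(n,"wrist")[:3]])
E
```

```text
clock: 24.15
position: [0.5406, 0.0238, 0.3089]
tool_rot: [-3.141, -0.0, 2.193]
force: [-0.1, -0.1, 0.5]
grip_width: 0.0856
finger_force: 0.0
clock: 24.65
position: [0.5406, 0.0238, 0.3089]
tool_rot: [-3.141, -0.001, 2.938]
force: [0.1, 0.8, -0.2]
grip_width: 0.0854
finger_force: 0.0
clock: 25.15
position: [0.4746, 0.1661, 0.3091]
tool_rot: [-3.141, -0.0, 2.926]
force: [1.3, 0.7, 0.8]
grip_width: 0.0856
finger_force: 0.0
clock: 25.65
position: [0.4241, 0.27, 0.2552]
tool_rot: [-3.136, -0.004, 2.929]
force: [-0.2, -1.5, 0.1]
grip_width: 0.0856
finger_force: 0.0
{'clock': 25.65, 'position': [0.4241, 0.27, 0.2552], 'tool_rot': [-3.1356, -0.0045, 2.9292], 'force': [-0.2439, -1.4647, 0.0524], 'grip_width': 0.0856, 'finger_force': 0.0}
[-0.8   0.31  0.15  1.89 -0.05  0.96  0.73]
marker_grip [(0.88, [327.9, 230.2], array([0.4248, 0.2692, 0.14  ]), array([-0.0013, -0.    ,  0.1152]))]
bar_edge [(0.92, [325.4, 326.0], array([0.4957, 0.252 , 0.145 ]), array([-0.0743, -0.0019,  0.1099]))]
gauge [(0.8, [324.8, 264.4], array([0.502 , 0.2486, 0.    ]), array([-0.0818, -0.003 ,  0.2549]))]
```

View pics/w6.png

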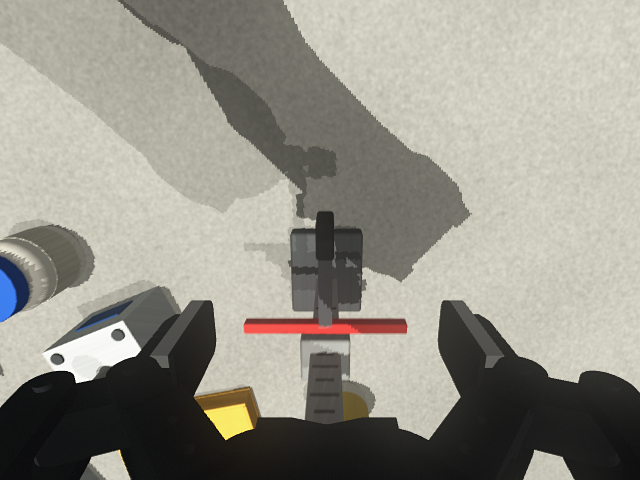

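The grip plate at (326,235) sits directly under the gripper, square to the fingers; the red bar is at (325,326). For an exact height reference I'll grip the plate, push the marker to its bottom stop (bar edge 0.115), then raise it by the needed amount.

```bash
python3 -m inch '[[-0.001,0,0.035,0,0,0,0],[0,0,0.035,0,0,0,0],[0,0,0.03,0,0,0,0],[0,0,0.02,0,0,0,0.2],[0,0,0.01,0,0,0,0.4]]' 50
python3 -m inch '[[0,0,0,0,0,0,0.6],[0,0,0,0,0,0,0.75],[0,0,0,0,0,0,1],[0,0,0,0,0,0,1],[0,0,0,0,0,0,1]]' 50
python3 -m inch '[[0,0,0.005,0,0,0,1],[0,0,0.005,0,0,0,1],[0,0,0.005,0,0,0,1],[0,0,0,0,0,0,1]]' 50
```

```text
clock: 26.35
position: [0.4281, 0.2702, 0.1291]
tool_rot: [-3.141, 0.0, 2.93]
force: [-0.8, 1.0, 0.9]
grip_width: 0.0591
finger_force: 0.0
clock: 26.85
position: [0.4275, 0.2679, 0.13]
tool_rot: [-3.138, -0.0, 2.93]
force: [-1.0, -17.7, 2.8]
grip_width: 0.0111
finger_force: 51.9
clock: 27.25
position: [0.4275, 0.2679, 0.1144]
tool_rot: [-3.138, -0.0, 2.93]
force: [1.0, -15.6, -6.1]
grip_width: 0.0115
finger_force: 50.6
```

```bash
python3 -m inch '[[0,-0.0022,0,0,0,0,1],[0,0,0.005,0,0,0,1],[0,0,0.003,0,0,0,1],[0,0,0,0,0,0,1]]' 50
python3 -m inch '[[0,0,0.002,0,0,0,1],[0,0,0.002,0,0,0,1],[0,0,0,0,0,0,1]]' 50
```

```text
clock: 27.65
position: [0.4274, 0.2677, 0.1066]
tool_rot: [-3.141, 0.001, 2.931]
force: [2.7, -6.4, -4.5]
grip_width: 0.0114
finger_force: 51.1
clock: 27.95
position: [0.4275, 0.2677, 0.1028]
tool_rot: [-3.141, 0.001, 2.931]
force: [1.0, -7.7, -1.5]
grip_width: 0.0109
finger_force: 51.7
```

```bash
python3 -m inch '[[0,-0.001,0.001,0,0,0,1],[0,0,0.001,0,0,0,1],[0,0,0,0,0,0,1]]' 50
python3 -m inch '[[0,0,0.001,0,0,0,1],[0,0,0.001,0,0,0,1],[0,0,0,0,0,0,1]]' 50
```

```text
clock: 28.25
position: [0.4274, 0.2676, 0.1007]
tool_rot: [3.141, 0.001, 2.932]
force: [4.0, -2.9, 4.1]
grip_width: 0.0112
finger_force: 52.3
clock: 28.55
position: [0.4274, 0.2676, 0.0985]
tool_rot: [3.141, 0.001, 2.932]
force: [5.4, -3.0, 2.2]
grip_width: 0.0115
finger_force: 52.0
```

```bash
python3 -m inch '[[0,0,0.001,0,0,0,1],[0,0,0.001,0,0,0,1],[0,0,0,0,0,0,1]]' 50
python3 -m inch '[[0,0,0.001,0,0,0,1],[0,0,0,0,0,0,1]]' 50
```

```text
clock: 28.85
position: [0.4275, 0.2677, 0.0968]
tool_rot: [3.141, 0.001, 2.932]
force: [2.0, -3.3, 11.0]
grip_width: 0.0111
finger_force: 53.7
clock: 29.05
position: [0.4275, 0.2677, 0.0965]
tool_rot: [3.14, 0.001, 2.931]
force: [-3.3, -6.8, 28.3]
grip_width: 0.0111
finger_force: 56.3
```

The bottom stop is at TCP z 0.0967, which is bar edge 0.115. The target edge is 0.1798, so TCP z 0.1615. Raise it.

```bash
python3 -m inch '[[0,0,-0.01,0,0,0,1],[0,0,-0.015,0,0,0,1],[0,0,-0.015,0,0,0,1],[0,0,-0.015,0,0,0,1],[0,0,0,0,0,0,1]]' 50
python3 -m inch '[[0,0,-0.005,0,0,0,1],[0,0,-0.003,0,0,0,1],[0,0,0,0,0,0,1],[0,0,0,0,0,0,1]]' 50
```

```text
clock: 29.55
position: [0.4274, 0.2676, 0.1516]
tool_rot: [3.14, 0.001, 2.932]
force: [3.5, -3.5, 3.1]
grip_width: 0.0109
finger_force: 52.4
clock: 29.95
position: [0.4274, 0.2676, 0.1582]
tool_rot: [3.141, 0.001, 2.932]
force: [4.5, -2.9, 4.5]
grip_width: 0.0111
finger_force: 52.2
```

```bash
python3 -m inch '[[0,0,-0.0033,0,0,0,1],[0,0,0,0,0,0,1],[0,0,0,0,0,0,1]]' 50
python3 - <<'E'
from h import *
st(); g=lambda n,c:landmark_of(n,c)[:2]
grab_frame("scene")
for n in("rod_top","bar_edge"): print(n,[(round(float(r["score"]),2),np.round(r["xy"],1).tolist()) for r in g(n,"scene")], np.round(proj("scene",{"rod_top":[.5394,.0237,.1798],"bar_edge":[.497,.2535,.1798]}[n]),1))
E
```

```text
clock: 30.25
position: [0.4274, 0.2676, 0.1614]
tool_rot: [3.141, 0.001, 2.932]
force: [6.8, -2.6, 2.5]
grip_width: 0.0113
finger_force: 51.9
{'clock': 30.25, 'position': [0.4274, 0.2676, 0.1614], 'tool_rot': [3.141, 0.001, 2.9318], 'force': [6.8159, -2.5623, 2.4552], 'grip_width': 0.0113, 'finger_force': 51.936}
rod_top [(0.74, [350.3, 215.2]), (0.63, [298.1, 262.6])] [348.8 217.3]
bar_edge [(0.63, [398.6, 169.6])] [398.9 168.4]
```

Heights agree in the scene camera. Release, rise clear, and verify.

```bash
python3 -m inch '[[0,0,0,0,0,0,0.6],[0,0,0,0,0,0,0.3],[0,0,0,0,0,0,0.1],[0,0,0,0,0,0,0]]' 50
python3 -m inch '[[0,0,-0.01,0,0,0,0],[0,0,-0.03,0,0,0,0],[0,0,-0.04,0,0,0,0],[0,0,-0.04,0,0,0,0],[0,0,0,0,0,0,0]]'
python3 - <<'E'
from h import *
st(); g=lambda n,c:[(round(float(r["score"]),2),np.round(r["xy"],1).tolist()) for r in landmark_of(n,c)[:3]]
for c in("scene","top"):
    a=save(c,"end_%s.png"%c)
    hsv=cv2.cvtColor(a,cv2.COLOR_RGB2HSV); red=(((hsv[...,0]<8)|(hsv[...,0]>172))&(hsv[...,1]>140)).astype(np.uint8)
    n,l,sx,ce=cv2.connectedComponentsWithStats(red); 
    print(c,[(sx[i].tolist(),np.round(ce[i],1).tolist()) for i in range(1,n) if sx[i,4]>50])
    for k in("rod_top","bar_edge","cap_center","bottle","jar","punch_blue","punch_orange"): print(c,k,g(k,c))
for p in([.497,.2535,.1748],[.688,.04,.028]): print(np.round(proj("scene",p),1),np.round(proj("top",p),1))
E
```

```text
clock: 30.8
position: [0.4266, 0.2676, 0.1615]
tool_rot: [-3.142, -0.0, 2.932]
force: [0.4, 0.8, 0.9]
grip_width: 0.0688
finger_force: 0.0
clock: 31.3
position: [0.4284, 0.2684, 0.287]
tool_rot: [3.136, 0.005, 2.931]
force: [0.7, -0.2, -0.7]
grip_width: 0.0854
finger_force: 0.0
{'clock': 31.3, 'position': [0.4284, 0.2684, 0.287], 'tool_rot': [3.1356, 0.0045, 2.9314], 'force': [0.6535, -0.2056, -0.7027], 'grip_width': 0.0854, 'finger_force': 0.0}
scene [([367, 0, 10, 22, 203], [371.5, 10.2]), ([380, 169, 15, 9, 60], [387.3, 173.4]), ([449, 209, 12, 11, 102], [454.1, 213.6]), ([0, 264, 38, 107, 2503], [14.1, 322.8]), ([385, 285, 25, 26, 465], [397.0, 298.2])]
scene rod_top [(0.68, [350.3, 217.0])]
scene bar_edge [(0.83, [399.6, 168.5])]
scene cap_center [(0.73, [395.9, 293.9])]
scene bottle [(0.74, [438.7, 257.9]), (0.44, [348.3, 217.1]), (0.35, [345.7, 269.7])]
scene jar [(0.56, [298.2, 260.1])]
scene punch_blue [(0.66, [393.4, 222.4])]
scene punch_orange []
top [([184, 142, 14, 14, 161], [190.5, 148.5]), ([282, 148, 25, 26, 516], [293.9, 160.6]), ([145, 235, 64, 17, 313], [178.8, 243.4]), ([585, 367, 55, 113, 5994], [612.8, 422.5])]
top rod_top [(0.52, [302.6, 218.9])]
top bar_edge [(0.88, [174.6, 241.8])]
top cap_center [(0.56, [294.3, 160.9])]
top bottle [(0.63, [208.9, 168.3]), (0.2, [405.9, 241.8])]
top jar [(0.68, [329.0, 279.2])]
top punch_blue [(0.74, [406.9, 239.2])]
top punch_orange [(0.59, [452.0, 248.7]), (0.51, [294.8, 162.6])]
[398.7 170. ] [176.3 242.1]
[397.1 294.2] [293.5 159.6]
```

```bash
python3 -c "
from workcell import bot; print(bot.job_done())"
```

```text
the job is handed in; nothing more can be done
None
```

The job is handed in at about 31 s: the cap is upright in the tray, the rod stands bottomed in the bore (about 55 mm deep), the bar's top edge is set to the rod's top at about 0.180 m, and the networks place the punches, bottle and jar within a few pixels of where they started.

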